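# Close the refilled laboratory jars with their stacked lids

## Task

The four open ceramic jars on the bench have been refilled, and their steel lids still lie in one stack. Take the stack apart and close every jar with its own lid, the one of the same outline and size: set it down without dropping it, so that its plug is in the mouth and it lies flat on the rim, and turn the oblong and the square lid to line up with the sides of their jars. Leave the jars standing where they are, and do not shift or knock over the flask or the rack of tubes.

Things in the scene. Friction and masses are not known exactly. Their poses are not given: they have to be found in the camera images.
- oblong_lid: Oblong stainless steel lid, bottom of the stack at the start, long side along x: a flat plate 116 x 70 mm, 8 mm thick, with a black rubber plug under it, 92 x 46 mm and 6 mm deep (tapering by 2 mm at the edge); 14 mm high in all. Origin: centre of the plug's underside; z up, plate from z = 6 to 14 mm. About 0.16 kg. It can be gripped by the plate's two long edges (70 mm across y).
- square_lid: Square stainless steel lid, second from the bottom: plate 64 x 64 mm, 8 mm thick, on a rubber plug 40 x 40 mm, 6 mm deep; 14 mm high in all. Origin: centre of the plug's underside; x and y along the sides; plate from z = 6 to 14 mm. About 0.09 kg. Gripped by two opposite edges.
- large_round_lid: Large round stainless steel lid, third from the bottom: plate 56 mm in diameter, 8 mm thick, on a rubber plug 32 mm in diameter, 6 mm deep; 14 mm high in all. Origin: centre of the plug's underside; plate from z = 6 to 14 mm. About 0.07 kg. Gripped by its edge.
- small_round_lid: Small round stainless steel lid, on top of the stack: plate 44 mm in diameter, 8 mm thick, on a rubber plug 20 mm in diameter, 6 mm deep; 14 mm high in all. Origin: centre of the plug's underside; plate from z = 6 to 14 mm. About 0.05 kg. Gripped by its edge. The four lids rest loosely on one another, roughly centred, each plug on the plate below, so there is a 6 mm gap under every plate. All four plates are bright steel with a thin dark bead along the edge of the top.
- oblong_jar: Open oblong white ceramic jar, 116 x 70 mm (long side along x), 46 mm high, rim 7 mm wide, mouth 102 x 56 mm; microscope slides inside, below the lid's plug. Loose on the bench, about 0.6 kg. Origin: centre of its underside; z up. When closed, the lid's plate lies on the rim, so the lid's origin is 40 mm above the jar's.
- square_jar: Open square white ceramic jar, 64 x 64 mm, 52 mm high, rim 7 mm wide, mouth 50 x 50 mm; cuvettes inside, below the lid's plug. x and y along the sides. Loose on the bench, about 0.6 kg. Origin: centre of its underside; z up. When closed, the lid's plate lies on the rim, so the lid's origin is 46 mm above the jar's.
- large_round_jar: Open large round white ceramic jar, 56 mm in diameter, 56 mm high, rim 7 mm wide, mouth 42 mm in diameter; grey rubber stoppers inside. Loose on the bench, about 0.45 kg. Origin: centre of its underside; z up. When closed, the lid's plate lies on the rim, so the lid's origin is 50 mm above the jar's.
- small_round_jar: Open small round white ceramic jar, 44 mm in diameter, 48 mm high, rim 7 mm wide, mouth 30 mm in diameter; glass beads inside. Loose on the bench, about 0.45 kg. Origin: centre of its underside; z up. When closed, the lid's plate lies on the rim, so the lid's origin is 42 mm above the jar's.
- flask: Bystander: stoppered conical glass flask, 76 mm in diameter at the foot, 120 mm high, standing at the left of the work area. Origin: centre of its underside.
- tube_rack: Bystander: white rack of capped tubes, 111 x 69 mm, 84 mm high over the caps, standing at the right of the work area. Origin: centre of its underside; long side along x.
Not all that is in view belongs to the job. What is shaped like the square_jar but green or turquoise is not meant.

How it is judged:
By the outcome, as a careful person would: the job done as asked, in the order asked, and still so for the second after the job is handed in, with the robot touching nothing.
It also fails if it takes over 115 s, if anything falls off the work surface, if the arm or the gripper's body presses on something with over 40 N, if the wrist force passes 120 N, or if a joint passes its speed limit or range.

## Robot

A 6-joint arm with a two-finger parallel gripper is mounted at the origin on the work surface. World frame = base frame: x ahead of the robot, y to its left, z up, the work surface at z = 0. Lengths are in m, angles in rad, forces in N, time in s.
With the tool pointing down it reaches from about 0.375 to 0.9 m from the base axis. Payload 3.1 kg.
Tool frame: the origin (TCP) lies midway between the tips of the shut fingers; the grasp point (between the pads) lies 19 mm behind it; z points along the fingers, y is the line along which they close (so a half turn about z gives the same grasp; the last joint's range is limited). The gripper opens to 85 mm and grips with 20 to 120 N. Pads are 22 mm wide; open, the fingers measure 114 mm over their backs; the gripper's body (76 mm by 85 mm) begins 54 mm behind the grasp point. The pads swing forward as they close: fully open they stand 13 mm farther back than shut.
Start: joints at [0.999, 0.527, 1.433, -0, 1.181, -0.178], TCP at [0.24, 0.577, 0.231] pointing down, gripper open.
Joint ranges: [-3.08, 3.08], [-0.75, 2.2], [0.22, 2.44], [-1.43, 4.57], [0, 2.65], [-2.85, 2.85]. Speed limits (rad/s): [2.79, 2.79, 3.14, 3.14, 3.14, 3.14].

## Interface

Orientations are given as a unit quaternion [x, y, z, w].
In Python, from station import manip gives the robot as it stands.
- The arm moves only by the tool step_arm, never from a script. Its argument "targets" is text: rows parted by semicolons, each of 4 numbers parted by spaces: the shift along the tool's x, y, z in mm, then the turn about the tool's z in degrees. A call has 1 to 12 rows; each row is the pose to reach, as a shift and turn from the pose commanded when the call began, along the tool's axes at that moment; what a row does not reach only later rows make up. A row lasts 1/10 s, in which the tool goes at most 50 mm and 8.59 degrees, less where a joint would pass 70% of its speed; a pose out of reach is approached as far as the arm can. A call with a gripper value outside its range is refused whole. "gripper" is the closure, from 0 (fully open) to 1 (shut), set as the call begins (left out, the last holds). The fingers move at their own pace and stop on an object; "squeeze" is the grip in N (left out, the last holds). Time passes only in rows, so rows that repeat a pose let the fingers close. It gives the time, the measured TCP pose, the force, the opening and the grip force at its end, in the units of the state.
- manip.sense(): the state, without advancing time (a new reading comes with each control period).
- manip.snapshot(name): name is "scene" or "top"; returns the picture (384x512x3 uint8, red, green, blue); there is no depth.
- manip.get_calibration(name): a dict with "fov_y" (degrees; the focal length in pixels is half the picture's height over the tangent of half this angle, whatever the lens; pixels are square), "cx", "cy" (the principal point, pixels), "extrinsics" (4x4, takes a point from camera to world coordinates). Camera axes: x right, y down, z forward; pixel columns grow to the right and rows downward; lengths in m; the calibration is good to about 2 mm. A picture is of the moment at which its call begins. get_calibration takes no time and is no camera call.
- manip.sign_off(): hands the job in; it is judged then, once.
Trained networks look in the newest picture that a camera, given by its name, has taken for a name from the list of things; names that differ only in an ending like _2 or _b are one class to them, and where a whole thing is asked for, a point or a joint stands for the part that bears it (a point fixed in the world has none). Each returns a list of dicts, best first, with "p" (0 to 1); they miss things now and then, are a little off and sometimes report something else, mostly with a low value. They report only what shows in the picture. A call takes as long as a camera call. They do not tell look-alikes from the thing itself.
- manip.recognise(camera, query): "position" ([column, row] in pixels, amid what is visible of it).
- manip.masks_of(camera, query): "pixels" (384x512 bool, what is visible of it) and "position" ([column, row] in pixels, amid what is visible of it).
- manip.mark_of(camera, query): "position" ([column, row] in pixels: a listed point, or the origin of a listed thing).
The state is a dict: "t": time; "q": joint angles; "qd": joint speeds; "tau": joint torques, N m; "tcp_pos": TCP position; "tool_rot": TCP orientation; "force": force on the tool from outside, world axes, zero at the start; "ft_torque": the same for the moment, N m; "finger_gap": opening from 0.0 (shut) to 1.0 (fully open); "gripper_force": force on a finger pad.
Only numpy, scipy, OpenCV 4.12 (cv2) and the standard library are available. Lean on these libraries where they do the work, as an engineer would, in place of code of your own. Each camera call takes 0.05 s, during which the arm holds its last target. There are 200 camera calls.

## Working session

There is one attempt and no reset: what is moved stays moved. The work goes in short steps, Python scripts to look and compute and a tool call to move; the robot and the scene stay as the last step left them, time stands still between calls to the robot, and variables do not carry over. Pictures are saved under pics/ and viewed, at most 14 in all, crops included, and the job is handed in when it is done.

Besides the shell and the picture viewer there is one more tool, called after "Call:" as name(argument=value, ...), one argument or row to a line, values as JSON. step_arm: Moves the arm, as the interface text tells. Its arguments: {"type":"object","properties":{"targets":{"type":"string"},"gripper":{"type":"number"},"squeeze":{"type":"number"}},"required":["targets"]}

```bash
mkdir -p pics
cat > h.py <<'E'
import numpy as np, cv2
from station import manip
C={}
def cal(n):
    if n not in C:
        c=manip.get_calibration(n); C[n]=(192/np.tan(np.radians(c["fov_y"])/2),c["cx"],c["cy"],np.array(c["extrinsics"]))
    return C[n]
def ray(n,p,z):
    f,cx,cy,E=cal(n); d=E[:3,:3]@np.array([(p[0]-cx)/f,(p[1]-cy)/f,1]); o=E[:3,3]
    return o+d*(z-o[2])/d[2]
def proj(n,X):
    f,cx,cy,E=cal(n); c=(np.atleast_2d(X)-E[:3,3])@E[:3,:3]
    return np.c_[f*c[:,0]/c[:,2]+cx,f*c[:,1]/c[:,2]+cy]
def save(n,im,s=1,crop=None):
    if crop: a,b,c,d=crop; im=im[b:d,a:c]
    im=cv2.resize(im,None,fx=s,fy=s,interpolation=cv2.INTER_CUBIC)
    cv2.imwrite("pics/"+n,im[:,:,::-1])
E
python3 - <<'E'
from h import *
np.set_printoptions(precision=4,suppress=True)
for n in("scene","top"):
    im=manip.snapshot(n); save(n+"0.png",im,1.5); print(n,cal(n)[0],cal(n)[3])
H=dict(oblong_jar=.046,square_jar=.052,large_round_jar=.056,small_round_jar=.048,small_round_lid=.056,large_round_lid=.042,square_lid=.028,oblong_lid=.014,flask=0,tube_rack=0)
for q in H:
    print(q,[(np.round(r["p"],2),np.round(r["position"],1),ray("top",r["position"],0)[:2],ray("top",r["position"],H[q])[:2]) for r in manip.mark_of("top",q)[:3]])
print(manip.sense())
E
```

```text
scene 472.640550924569 [[ 0.1754  0.8314 -0.5272  1.1829]
 [ 0.9844 -0.1408  0.1055 -0.1451]
 [ 0.0135 -0.5375 -0.8432  1.1608]
 [ 0.      0.      0.      1.    ]]
top 365.80882349794456 [[-0.0198 -0.9882  0.1519  0.2867]
 [-0.9997  0.0177 -0.0146 -0.0159]
 [ 0.0118 -0.1521 -0.9883  1.1257]
 [ 0.      0.      0.      1.    ]]
oblong_jar [(np.float64(0.77), array([214.4, 138.6]), array([0.6428, 0.1309]), array([0.6282, 0.1249]))]
square_jar [(np.float64(0.98), array([172.8, 236.1]), array([0.3365, 0.257 ]), array([0.3342, 0.2444])), (np.float64(0.86), array([192.8, 202.5]), array([0.4388, 0.1972]), array([0.4318, 0.1874])), (np.float64(0.73), array([127.3, 256.5]), array([0.2778, 0.3928]), array([0.2782, 0.3739]))]
large_round_jar [(np.float64(0.62), array([329.7, 189. ]), array([ 0.4736, -0.2294]), array([ 0.4643, -0.2187]))]
small_round_jar [(np.float64(0.58), array([297.1, 136.7]), array([ 0.6448, -0.1328]), array([ 0.6295, -0.1278]))]
small_round_lid [(np.float64(0.72), array([252.2, 198.6]), array([0.4477, 0.0133]), array([0.4397, 0.0118]))]
large_round_lid [(np.float64(0.59), ar
[... 360 characters left out ...]
rray([0.4308, 0.4557])), (np.float64(0.71), array([252.3, 198.4]), array([0.4483, 0.013 ]), array([0.4483, 0.013 ]))]
tube_rack [(np.float64(0.67), array([419.9, 215.1]), array([ 0.3866, -0.506 ]), array([ 0.3866, -0.506 ]))]
{'t': 0.6, 'q': array([ 0.9985,  0.5275,  1.4327,  0.    ,  1.1814, -0.1785]), 'qd': array([-0.0003, -0.0016, -0.0025,  0.0009, -0.0004,  0.0027]), 'tau': array([ -0.0006, -44.2049, -17.8326,  -0.0002,   0.0011,   0.    ]), 'tcp_pos': array([0.2397, 0.5771, 0.2313]), 'tool_rot': array([ 0.1956,  0.9807, -0.    , -0.    ]), 'force': array([-0.0123, -0.3311, -0.1728]), 'ft_torque': array([-0.0237,  0.0184, -0.0258]), 'gripper_force': 0.0, 'finger_gap': 0.9997989460530918}
```

View pics/top0.png

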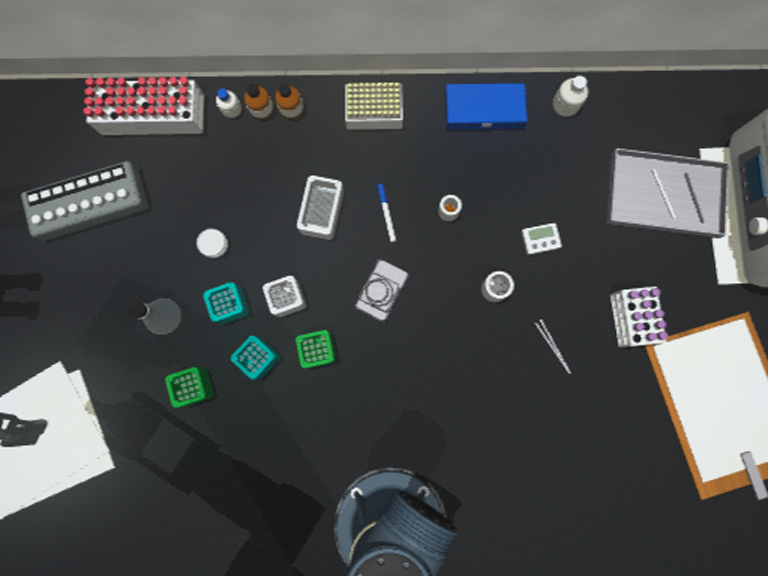

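View pics/scene0.png

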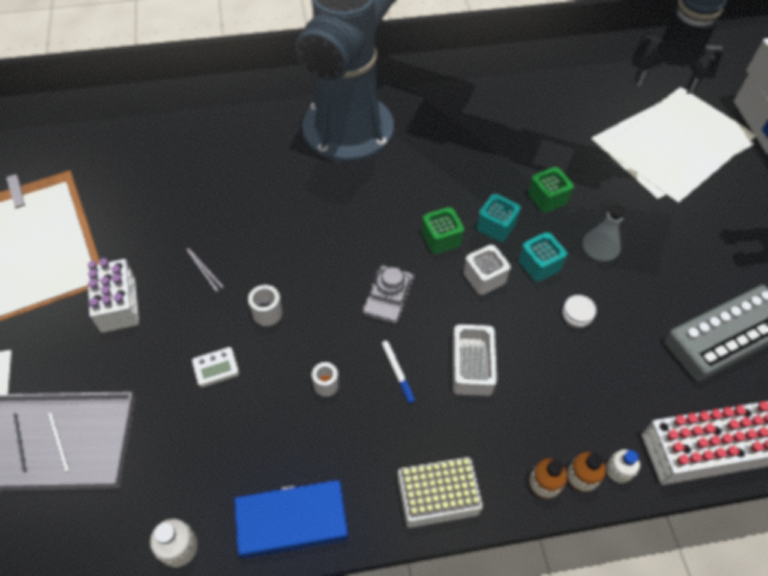

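The five square-jar candidates in the top picture are teal (149,201) and (169,238), green (210,232) and (124,258), and white (189,197). The task calls for the white one. I'll confirm it in a crop and fit poses to the masks.

```bash
cat > fit.py <<'E'
from h import *
from scipy.optimize import minimize
S=4
def outline(q,z0,z1,x,y,a):
    k={"oblong":(58,35),"square":(32,32)}.get(q.split("_")[0])
    if k: P=np.array([(-k[0],-k[1]),(k[0],-k[1]),k,(-k[0],k[1])])/1000.
    else:
        r=.028 if "large" in q else .022; t=np.linspace(0,2*np.pi,48); P=r*np.c_[np.cos(t),np.sin(t)]
    P=P@np.array([[np.cos(a),np.sin(a)],[-np.sin(a),np.cos(a)]])+[x,y]
    return np.vstack([np.c_[P,0*P[:,0]+z0],np.c_[P,0*P[:,0]+z1]])
def sil(n,pts,box):
    p=(proj(n,pts)-box[:2]+.5)*S-.5
    h=cv2.convexHull(p.astype(np.float32))
    m=np.zeros(((box[3]-box[1])*S,(box[2]-box[0])*S),np.uint8)
    cv2.fillPoly(m,[np.round(h*16).astype(np.int32)],1,shift=4); return m
def fit(q,z0,z1,M,x0,occ=None):
    """M: {cam: bool mask}; occ: list of point sets above it"""
    D={}
    for n,m in M.items():
        c=proj(n,[[x0[0],x0[1],z1]])[0].astype(int); b=np.array([c[0]-50,c[1]-50,c[0]+50,c[1]+50])
        b[:2]=np.maximum(b[:2],0); b[2]=min(b[2],512); b[3]=min(b[3],384)
        mm=cv2.resize(m[b[1]:b[3],b[0]:b[2]].astype(np.float32),None,fx=S,fy=S,interpolation=cv2.INTER_LINEAR)>.5
        o=np.zeros(mm.shape,np.uint8)
        for k in occ or []: o|=sil(n,k,b)
        D[n]=(b,mm,o>0)
    def cost(v):
        c=0
        for n,(b,mm,o) in D.items():
            s=(sil(n,outline(q,z0,z1,v[0]/1e3,v[1]/1e3,v[2]/30),b)>0)&~o
            g=mm&~o if occ else mm
            c+=1-(s&g).sum()/max(1,(s|g).sum())
        return c/len(D)
    best=None
    A=[x0[2]] if "round" in q else x0[2]+np.radians([-12,0,12])
    for a in A:
        v=np.array([x0[0]*1e3,x0[1]*1e3,a*30])
        r=minimize(cost,v,method="Nelder-Mead",options=dict(initial_simplex=v+np.array([[0,0,0],[8,0,0],[0,8,0],[0,0,5.]]),xatol=.05,fatol=1e-4))
        if best is None or r.fun<best.fun: best=r
    return best.x[0]/1e3,best.x[1]/1e3,best.x[2]/30,1-best.fun
E
cat > m.py <<'E'
from fit import *
np.set_printoptions(precision=4,suppress=True)
J=dict(oblong_jar=(.046,.628,.125,-.1),square_jar=(.052,.432,.187,.1),large_round_jar=(.056,.464,-.219,0),small_round_jar=(.048,.630,-.128,0))
L=dict(small_round_lid=.042,large_round_lid=.028,square_lid=.014,oblong_lid=0)
ims={n:manip.snapshot(n) for n in("top","scene")}
def pick(n,q,g):
    r=manip.masks_of(n,q); t=proj(n,[g])[0]
    r=[k for k in r if np.hypot(*(np.array(k["position"])-t))<25]
    return r[0]["pixels"] if r else None
for q,(h,x,y,a) in J.items():
    M={n:m for n in ims if (m:=pick(n,q,(x,y,h))) is not None}
    for s in [list(M)]+[[n] for n in M]:
        print(q,s,np.round(fit(q,0,h,{n:M[n] for n in s},(x,y,a)),4))
occ=[]
for q,z in L.items():
    g=(.452,.006,z+.014); M={n:m for n in ims if (m:=pick(n,q,g)) is not None}
    for n in M: print(q,n,M[n].sum())
    if not M: continue
    for s in [[n] for n in M]+[list(M)]:
        f=fit(q,z+.006,z+.014,{n:M[n] for n in s},(.452,.006,-.5),occ); print(q,s,np.round(f,4))
    occ.append(outline(q,z+.006,z+.014,*f[:3]))
a=cv2.resize(ims["top"][150:250,140:280],None,fx=5,fy=5)[:, :700]; save("crop.png",a)
b=cv2.resize(ims["scene"][160:235,220:320],None,fx=8,fy=8); save("stack.png",b)
E
python3 m.py
```

```text
oblong_jar ['top'] [ 0.6367  0.1327 -0.2168  0.9451]
oblong_jar ['top'] [ 0.6367  0.1327 -0.2168  0.9451]
square_jar ['top', 'scene'] [0.4523 0.2047 0.3824 0.895 ]
square_jar ['top'] [0.4531 0.2034 0.3671 0.8994]
square_jar ['scene'] [0.4522 0.2059 0.3286 0.8948]
large_round_jar ['top', 'scene'] [ 0.4629 -0.2245  0.1908  0.8891]
large_round_jar ['top'] [ 0.4638 -0.2279  0.2969  0.8534]
large_round_jar ['scene'] [ 0.4634 -0.2238  0.1803  0.9501]
small_round_jar ['top', 'scene'] [ 0.6311 -0.1359  0.0697  0.8961]
small_round_jar ['top'] [ 0.6315 -0.1368  0.0589  0.9403]
small_round_jar ['scene'] [ 0.6304 -0.1344  0.2584  0.8868]
small_round_lid top 151
small_round_lid scene 172
small_round_lid ['top'] [ 0.455   0.0144 -0.4806  0.831 ]
small_round_lid ['scene'] [ 0.4553  0.0186 -0.6735  0.9139]
small_round_lid ['top', 'scene'] [ 0.4551  0.0174 -0.6092  0.8444]
large_round_lid top 32
large_round_lid scene 116
large_round_lid ['top'] [ 0.4579  0.0138 -0.6938  0.3043]
large_round_lid ['scene'] [ 0.4545  0.0159 -0.5097  0.8635]
large_round_lid ['top', 'scene'] [ 0.4554  0.0153 -0.4858  0.566 ]
square_lid top 154
square_lid scene 193
square_lid ['top'] [ 0.4565  0.0117 -0.4621  0.7722]
square_lid ['scene'] [ 0.4598  0.0135 -0.4422  0.7971]
square_lid ['top', 'scene'] [ 0.4575  0.0124 -0.4632  0.7413]
oblong_lid top 418
oblong_lid scene 271
oblong_lid ['top'] [ 0.4636  0.0081 -0.4933  0.8581]
oblong_lid ['scene'] [ 0.4615  0.0085 -0.4309  0.7146]
oblong_lid ['top', 'scene'] [ 0.4628  0.0089 -0.4919  0.7719]
```

```bash
cat > ov.py <<'E'
from fit import *
def rims(im,n,items,s=6):
    im=cv2.resize(im,None,fx=s,fy=s,interpolation=cv2.INTER_CUBIC)
    for q,z,x,y,a in items:
        P=outline(q,z,z,x,y,a); p=(proj(n,P[:len(P)//2])+.5)*s-.5
        cv2.polylines(im,[np.round(p).astype(np.int32)],True,(255,0,0),1)
    return im
def crop(im,n,X,w=32,s=6):
    c=(proj(n,[X])[0]*s).astype(int); return im[c[1]-w*s:c[1]+w*s,c[0]-w*s:c[0]+w*s]
E
cat > o1.py <<'E'
from ov import *
I=[("oblong_jar",.046,.6367,.1327,-.217),("square_jar",.052,.4523,.2047,.365),("large_round_jar",.056,.463,-.2245,0),("small_round_jar",.048,.6311,-.1359,0),
("small_round_lid",.056,.4551,.0165,0),("square_lid",.028,.4575,.0124,-.463),("oblong_lid",.014,.4625,.0085,-.485)]
rows=[]
for n in("top","scene"):
    im=rims(manip.snapshot(n),n,I)
    rows.append(np.hstack([cv2.resize(crop(im,n,(I[k][2],I[k][3],.03),22),(198,198)) for k in(0,1,2,3)]))
    rows[-1]=rows[-1],crop(im,n,(.46,.01,.03),22)
save("ov1.png",np.vstack([r[0] for r in rows]))
save("ov2.png",np.hstack([cv2.resize(r[1],(396,396)) for r in rows]))
E
python3 o1.py
```

```text
(no output)
```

View pics/ov1.png

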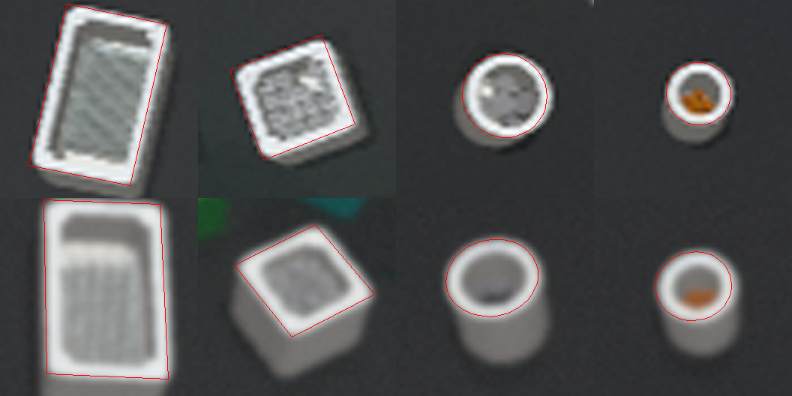

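View pics/ov2.png

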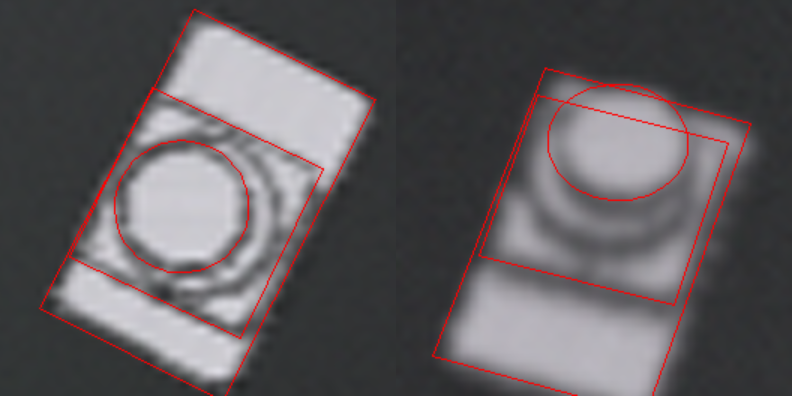

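View pics/crop.png

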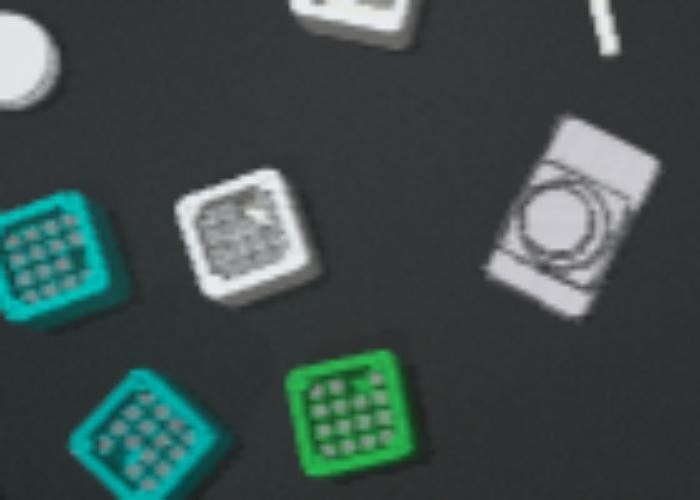

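White jar at (189,197) is confirmed as the square jar, and the fits agree with the images to about 2 mm. Next is a helper to plan moves.

```bash
cat > go.py <<'E'
# go.py x y z(mm) ydeg : shift in tool axes and turn from the present pose
import sys; from h import *
from scipy.spatial.transform import Rotation as R
s=manip.sense(); r=R.from_quat(s["tool_rot"]); M=r.as_matrix()
now=np.degrees(np.arctan2(M[1,1],M[0,1]))
x,y,z,a=map(float,sys.argv[1:5])
d=M.T@(np.array([x,y,z])-s["tcp_pos"]*1e3)
t=(now-a+90)%180-90
print("shift",np.round(d,1),"turn",round(t,2),"| now",np.round(s["tcp_pos"]*1e3,1),"ydeg",round(now,1),"tilt",np.round(M[2],3),"F",np.round(s["force"],1),"gap",round(s["finger_gap"],3),"grip",round(s["gripper_force"],1),"q6",round(s["q"][5],2),"t",round(s["t"],1))
E
python3 go.py 455 16.5 110 63
```

```text
shift [-413.9 -435.2  121.3] turn 4.44 | now [239.8 577.2 231.3] ydeg 67.4 tilt [-0. -0. -1.] F [0.2 0.1 0.3] gap 1.001 grip 0.0 q6 -0.18 t 1.6
```

Call:
step_arm(
  targets="-34 -36 0 0; -69 -73 0 0; -103 -109 0 1; -138 -145 0 1; -172 -181 0 2; -207 -218 0 2; -241 -254 20 3; -276 -290 40 3; -310 -326 60 4; -345 -363 80 4; -379 -399 100 4.4; -414 -435 121 4.4",
  gripper=0,
  squeeze=30,
)

```text
t: 2.8
tcp_pos: [0.4478, 0.0356, 0.1193]
tool_rot: [0.233, 0.972, 0.0, 0.001]
force: [1.2, 0.2, 0.5]
finger_gap: 1.0
gripper_force: 0.0
```

Call:
step_arm(
  targets="0 0 0 0; 0 0 0 0; 0 0 0 0",
)

```text
t: 3.1
tcp_pos: [0.4463, 0.0383, 0.1199]
tool_rot: [0.233, 0.973, 0.0, -0.0]
force: [-0.3, -0.4, -0.0]
finger_gap: 1.0
gripper_force: 0.0
```

```bash
python3 go.py 455 16.5 47.5 63
```

```text
shift [-17.7 -15.5  72.4] turn 0.07 | now [446.3  38.3 119.9] ydeg 63.1 tilt [ 0.001  0.    -1.   ] F [-0.3 -0.4 -0. ] gap 1.0 grip 0.0 q6 -1.27 t 3.1
```

Call:
step_arm(
  targets="-9 -8 10 0; -17.7 -15.5 20 0; -17.7 -15.5 35 0; -17.7 -15.5 50 0; -17.7 -15.5 60 0; -17.7 -15.5 67 0; -17.7 -15.5 72.4 0; -17.7 -15.5 72.4 0; -17.7 -15.5 72.4 0",
)

```text
t: 4.0
tcp_pos: [0.4559, 0.0158, 0.0474]
tool_rot: [0.233, 0.972, -0.0, 0.0]
force: [0.5, 0.3, -0.4]
finger_gap: 1.0
gripper_force: 0.0
```

```bash
python3 go.py 455 16.5 47.5 63
python3 - <<'E'
from ov import *
im=manip.snapshot("scene"); save("g1.png",im,6,(210,150,330,245))
E
```

```text
shift [ 1.1  0.3 -0.1] turn 0.05 | now [455.9  15.8  47.4] ydeg 63.0 tilt [-0.  0. -1.] F [ 0.5  0.3 -0.4] gap 1.0 grip 0.0 q6 -1.31 t 4.0
```

View pics/g1.png

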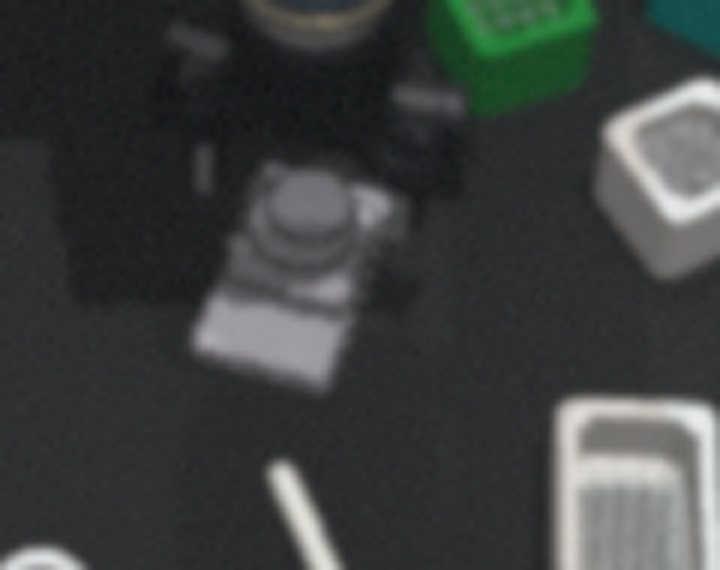

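Call:
step_arm(
  targets="0 0 0 0; 0 0 0 0; 0 0 0 0; 0 0 0 0; 0 0 0 0; 0 0 0 0; 0 0 0 0; 0 0 0 0",
  gripper=1,
  squeeze=25,
)

```text
t: 4.85
tcp_pos: [0.4559, 0.0157, 0.0477]
tool_rot: [0.233, 0.972, -0.0, 0.0]
force: [-1.6, 0.6, 5.7]
finger_gap: 0.495
gripper_force: 24.8
```

Call:
step_arm(
  targets="0 0 -1 0; 0 0 -3 0; 0 0 -6 0; 0 0 -12 0; 0 0 -20 0; 0 0 -30 0; 0 0 -45 0; 0 0 -60 0; 0 0 -75 0; 0 0 -80 0; 0 0 -80 0",
)

```text
t: 5.95
tcp_pos: [0.4562, 0.0157, 0.1283]
tool_rot: [0.233, 0.972, 0.0, 0.001]
force: [0.1, 0.1, -0.3]
finger_gap: 0.493
gripper_force: 25.5
```

```bash
python3 go.py 631.5 -136.3 90 63
cat > look.py <<'E'
import sys; from ov import *
a,b,c=sys.argv[1],list(map(float,sys.argv[2:5])),int(sys.argv[5])
ims=[crop(cv2.resize(manip.snapshot(n),None,fx=6,fy=6,interpolation=cv2.INTER_CUBIC),n,b,c) for n in("top","scene")]
save(a,np.hstack([cv2.resize(i,(390,390)) for i in ims]))
E
python3 look.py l1.png .456 .012 .07 26
```

```text
shift [-225.   -56.    38.9] turn 0.04 | now [456.2  15.7 128.3] ydeg 63.0 tilt [-0.002  0.001 -1.   ] F [ 0.1  0.1 -0.3] gap 0.493 grip 25.5 q6 -1.31 t 6.0
```

View pics/l1.png

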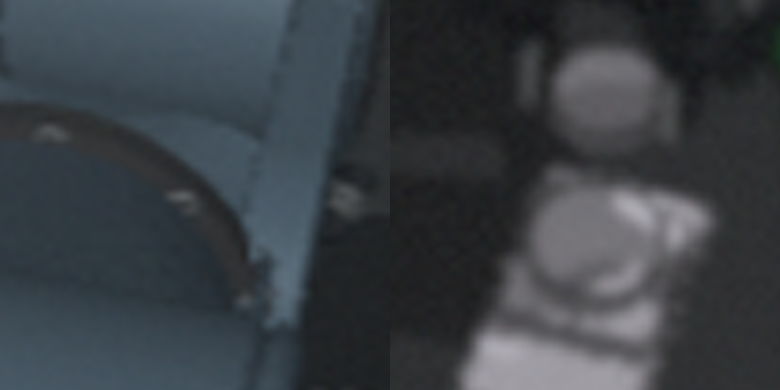

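Call:
step_arm(
  targets="-20 -5 0 0; -45 -11 0 0; -75 -19 0 0; -105 -26 0 0; -135 -33.5 0 0; -165 -41 0 0; -190 -47.5 8 0; -210 -52 18 0; -220 -55 28 0; -225.5 -56 36 0; -225.5 -56 39 0; -225.5 -56 39 0",
)

```text
t: 7.25
tcp_pos: [0.6298, -0.1353, 0.0871]
tool_rot: [0.233, 0.972, 0.0, -0.002]
force: [-0.8, 0.5, -1.7]
finger_gap: 0.499
gripper_force: 25.5
```

```bash
cat > held.py <<'E'
# held.py lid origin_z x y yaw : fit the held lid in the scene picture (and top if seen)
import sys; from fit import *
q=sys.argv[1]; z,x,y,a=map(float,sys.argv[2:6])
for n in("scene","top"):
    manip.snapshot(n); t=proj(n,[[x,y,z+.014]])[0]
    for r in manip.masks_of(n,q)[:2]:
        if np.hypot(*(np.array(r["position"])-t))<25: print(n,round(r["p"],2),r["pixels"].sum(),np.round(fit(q,z+.006,z+.014,{n:r["pixels"]},(x,y,a)),4)); break
E
python3 go.py 632 -136.3 48.5 63; python3 held.py small_round_lid .0845 .632 -.136 0; python3 look.py l2.png .631 -.136 .07 26
```

```text
shift [-2.6  0.1 38.6] turn 0.06 | now [ 629.8 -135.3   87.1] ydeg 63.1 tilt [ 0.004 -0.    -1.   ] F [-0.8  0.5 -1.7] gap 0.499 grip 25.5 q6 -1.49 t 7.2
scene 0.46 168 [ 0.6298 -0.1355  0.1052  0.6838]
```

View pics/l2.png

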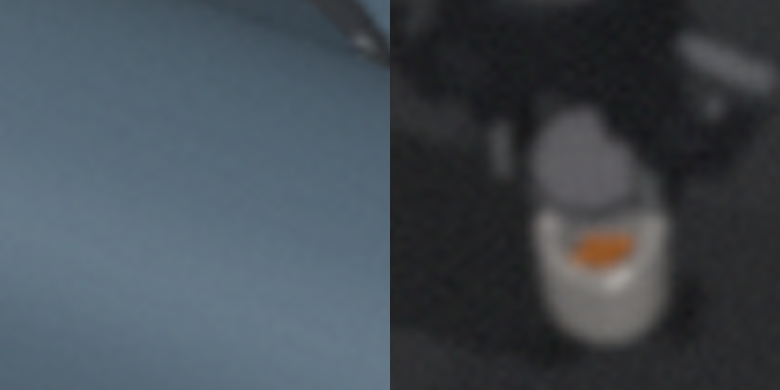

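Call:
step_arm(
  targets="-1.5 0 10 0; -1.5 0 20 0; -1.5 0 28 0; -1.5 0 32 0; -1.5 0 34 0; -1.5 0 36 0; -1.5 0 37 0; -1.5 0 38 0; -1.5 0 38.5 0; -1.5 0 38.5 0; -1.5 0 38.5 0",
)

```text
t: 8.65
tcp_pos: [0.6327, -0.1371, 0.0499]
tool_rot: [0.233, 0.972, -0.0, 0.0]
force: [-0.5, -0.5, -1.1]
finger_gap: 0.499
gripper_force: 25.5
```

```bash
python3 go.py 631 -135.8 47.5 63; python3 held.py small_round_lid .042 .631 -.136 0
```

```text
shift [2.1 0.4 2.4] turn 0.04 | now [ 632.7 -137.1   49.9] ydeg 63.0 tilt [-0.  0. -1.] F [-0.5 -0.5 -1.1] gap 0.499 grip 25.5 q6 -1.49 t 8.7
scene 0.5 187 [ 0.6312 -0.1384  0.1402  0.7825]
```

Call:
step_arm(
  targets="0.8 0 0 0; 1.5 0 0.5 0; 1.5 0 1 0; 1.5 0 1.5 0; 1.5 0 2 0; 1.5 0 2.3 0; 1.5 0 2.3 0",
)

```text
t: 9.55
tcp_pos: [0.6313, -0.1364, 0.0479]
tool_rot: [0.233, 0.972, -0.0, 0.0]
force: [-1.3, 0.0, 4.2]
finger_gap: 0.498
gripper_force: 25.9
```

Call:
step_arm(
  targets="0 0 0 0; 0 0 0 0; 0 0 0 0; 0 0 0 0; 0 0 -5 0; 0 0 -20 0; 0 0 -45 0; 0 0 -75 0; 0 0 -80 0; 0 0 -80 0",
  gripper=0,
)

```text
t: 10.55
tcp_pos: [0.6324, -0.1368, 0.1298]
tool_rot: [0.233, 0.972, -0.0, 0.002]
force: [-0.1, -0.3, 0.1]
finger_gap: 1.0
gripper_force: 0.0
```

```bash
python3 go.py 455.5 15 95 63; python3 held.py small_round_lid .042 .631 -.136 0
```

```text
shift [226.6  55.1  33.8] turn 0.04 | now [ 632.4 -136.8  129.8] ydeg 63.0 tilt [-0.004  0.    -1.   ] F [-0.1 -0.3  0.1] gap 1.0 grip 0.0 q6 -1.49 t 10.6
scene 0.65 221 [ 0.6303 -0.1343  0.0592  0.9354]
```

```bash
python3 held.py large_round_lid .028 .455 .0155 0;python3 held.py small_round_lid .042 .631 -.136 0
```

```text
scene 0.68 284 [0.4551 0.0152 0.2051 0.9472]
top 0.41 92 [0.4372 0.0167 0.1747 0.3244]
scene 0.69 217 [ 0.6302 -0.1355  0.1106  0.9285]
```

Call:
step_arm(
  targets="45 11 0 0; 90 22 0 0; 135 33 0 0; 170 41 10 0; 200 48 20 0; 218 53 30 0; 226.5 55 33 0; 226.5 55 33 0; 226.5 55 33 0",
)

```text
t: 12.05
tcp_pos: [0.4562, 0.0147, 0.0948]
tool_rot: [0.233, 0.972, -0.0, 0.001]
force: [0.7, -0.1, -1.3]
finger_gap: 1.0
gripper_force: 0.0
```

```bash
python3 go.py 455.5 15 31.5 63
```

```text
shift [ 0.9 -0.1 63.3] turn 0.03 | now [456.2  14.7  94.8] ydeg 63.0 tilt [-0.003  0.001 -1.   ] F [ 0.7 -0.1 -1.3] gap 1.0 grip 0.0 q6 -1.31 t 12.1
```

Call:
step_arm(
  targets="0.5 0 15 0; 0.5 0 30 0; 0.5 0 43 0; 0.5 0 53 0; 0.5 0 59 0; 0.5 0 62 0; 0.5 0 63.3 0; 0.5 0 63.3 0; 0.5 0 63.3 0",
)

```text
t: 12.95
tcp_pos: [0.4542, 0.0155, 0.0315]
tool_rot: [0.233, 0.972, -0.0, 0.0]
force: [0.3, -0.4, 0.5]
finger_gap: 0.999
gripper_force: 0.0
```

Call:
step_arm(
  targets="0 0 0 0; 0 0 0 0; 0 0 0 0; 0 0 0 0; 0 0 0 0; 0 0 0 0; 0 0 0 0",
  gripper=1,
  squeeze=25,
)

```text
t: 13.65
tcp_pos: [0.4541, 0.0156, 0.0316]
tool_rot: [0.233, 0.972, 0.0, 0.0]
force: [-0.9, 1.2, 5.3]
finger_gap: 0.637
gripper_force: 25.5
```

Call:
step_arm(
  targets="0 0 -1 0; 0 0 -3 0; 0 0 -6 0; 0 0 -12 0; 0 0 -20 0; 0 0 -30 0; 0 0 -45 0; 0 0 -60 0; 0 0 -75 0; 0 0 -80 0; 0 0 -80 0; 0 0 -80 0",
)

```text
t: 14.85
tcp_pos: [0.4537, 0.0156, 0.1111]
tool_rot: [0.233, 0.972, -0.0, -0.0]
force: [0.6, 0.4, -0.9]
finger_gap: 0.638
gripper_force: 26.7
```

```bash
python3 go.py 463.3 -225.3 112 63; python3 held.py large_round_lid .108 .456 .0155 0;python3 held.py square_lid .014 .4575 .0125 -.46
```

```text
shift [-117.8 -210.3   -0.9] turn 0.04 | now [453.7  15.6 111.1] ydeg 63.0 tilt [ 0. -0. -1.] F [ 0.6  0.4 -0.9] gap 0.638 grip 26.7 q6 -1.31 t 14.8
scene 0.6 286 [0.4554 0.0147 0.1711 0.9071]
scene 0.87 411 [ 0.4561  0.0135 -0.4742  0.8861]
```

Call:
step_arm(
  targets="-6 -10 0 0; -17 -30 0 0; -34 -60 0 0; -51 -90 0 0; -67 -120 0 0; -84 -150 0 0; -98 -175 3 0; -109 -195 9 0; -115 -205 15 0; -117 -210 20 0; -117 -210 22 0; -117 -210 22 0",
)

```text
t: 16.45
tcp_pos: [0.4622, -0.2234, 0.0886]
tool_rot: [0.233, 0.973, 0.001, -0.001]
force: [-0.4, 0.5, -1.3]
finger_gap: 0.64
gripper_force: 26.7
```

Call:
step_arm(
  targets="0 0 0 0; 0 0 0 0",
)

```text
t: 16.65
tcp_pos: [0.463, -0.2238, 0.0894]
tool_rot: [0.232, 0.973, 0.0, -0.0]
force: [0.3, 0.5, 0.1]
finger_gap: 0.634
gripper_force: 26.7
```

```bash
python3 go.py 462.3 -224.7 53.6 63; python3 held.py large_round_lid .0855 .463 -.225 0
```

```text
shift [ 0.2 -1.2 35.8] turn 0.11 | now [ 463.  -223.8   89.4] ydeg 63.1 tilt [ 0.  0. -1.] F [0.3 0.5 0.1] gap 0.634 grip 26.7 q6 -1.77 t 16.6
scene 0.8 244 [ 0.4673 -0.2265  0.1744  0.7422]
```

Call:
step_arm(
  targets="0 -0.5 8 0; 0 -1 18 0; 0 -1 25 0; 0 -1 29 0; 0 -1 31 0; 0 -1 32 0; 0 -1 32 0; 0 -1 32 0",
)

```text
t: 17.65
tcp_pos: [0.4626, -0.2257, 0.0573]
tool_rot: [0.233, 0.972, -0.0, 0.0]
force: [0.1, -0.0, -1.4]
finger_gap: 0.64
gripper_force: 26.7
```

```bash
python3 go.py 462.3 -224.7 53.4 63
python3 - <<'E'
from ov import *
im=rims(manip.snapshot("scene"),"scene",[("large_round_lid",.0675,.4636,-.2253,0),("large_round_jar",.056,.4634,-.2238,0)],10)
save("l3.png",crop(im,"scene",(.463,-.225,.05),22,10))
E
```

```text
shift [0.7 0.7 3.9] turn 0.04 | now [ 462.6 -225.7   57.3] ydeg 63.0 tilt [-0. -0. -1.] F [ 0.1 -0.  -1.4] gap 0.64 grip 26.7 q6 -1.77 t 17.6
```

View pics/l3.png

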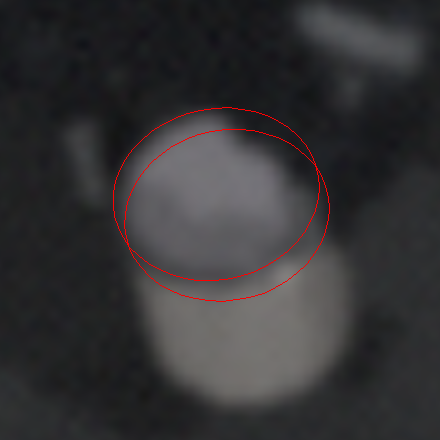

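Call:
step_arm(
  targets="0.3 0.7 1 0; 0.3 0.7 2 0; 0.3 0.7 2.7 0; 0.3 0.7 3.3 0; 0.3 0.7 3.8 0; 0.3 0.7 4.2 0; 0.3 0.7 4.2 0",
)

```text
t: 18.4
tcp_pos: [0.4626, -0.2248, 0.0537]
tool_rot: [0.233, 0.972, -0.0, 0.0]
force: [-1.1, 0.2, 5.8]
finger_gap: 0.639
gripper_force: 27.3
```

Contact came at the expected height, so I release.

Call:
step_arm(
  targets="0 0 0 0; 0 0 0 0; 0 0 0 0; 0 0 0 0; 0 0 -5 0; 0 0 -20 0; 0 0 -45 0; 0 0 -70 0; 0 0 -70 0; 0 0 -70 0",
  gripper=0,
)

```text
t: 19.4
tcp_pos: [0.4627, -0.2249, 0.1234]
tool_rot: [0.233, 0.972, -0.0, 0.001]
force: [-0.0, 0.2, 0.8]
finger_gap: 0.998
gripper_force: 0.0
```

```bash
python3 held.py large_round_lid .05 .463 -.225 0; python3 held.py square_lid .014 .4565 .0130 -.46;  python3 held.py oblong_lid .0 .4625 .009 -.48;python3 go.py 456.5 13.3 80 63
```

```text
scene 0.7 290 [ 0.4643 -0.225  -0.0575  0.9202]
scene 0.9 443 [ 0.4567  0.0145 -0.454   0.9417]
scene 0.79 384 [ 0.4663  0.011  -0.5301  0.4209]
shift [113.3 209.5  42.8] turn 0.04 | now [ 462.5 -224.8  122.8] ydeg 63.0 tilt [ 0.  0. -1.] F [-0.2 -0.2  0.3] gap 1.002 grip 0.0 q6 -1.77 t 20.0
```

Call:
step_arm(
  targets="23 42 0 0; 45 84 0 0; 68 126 0 0; 88 162 8 -0.4; 102 188 20 -0.4; 110 204 34 -0.4; 113.3 209.5 42 -0.4; 113.3 209.5 42.8 -0.4; 113.3 209.5 42.8 -0.4",
)

```text
t: 20.9
tcp_pos: [0.457, 0.0126, 0.0801]
tool_rot: [0.23, 0.973, -0.0, 0.0]
force: [-0.6, 0.6, 0.3]
finger_gap: 1.003
gripper_force: 0.0
```

```bash
python3 go.py 456.5 13.7 15.5 63.5
```

```text
shift [ 1.   0.8 64.6] turn -0.08 | now [457.   12.6  80.1] ydeg 63.4 tilt [-0. -0. -1.] F [-0.6  0.6  0.3] gap 1.003 grip 0.0 q6 -1.32 t 20.9
```

Call:
step_arm(
  targets="1 0.8 15 0; 1 0.8 30 0; 1 0.8 44 0; 1 0.8 54 0; 1 0.8 60 0; 1 0.8 63 0; 1 0.8 64.6 0; 1 0.8 64.6 0; 1 0.8 64.6 0",
)

```text
t: 21.8
tcp_pos: [0.4563, 0.0144, 0.0159]
tool_rot: [0.23, 0.973, 0.0, 0.0]
force: [0.3, -0.6, 0.4]
finger_gap: 1.001
gripper_force: 0.0
```

Call:
step_arm(
  targets="0 0 0 0; 0 0 0 0; 0 0 0 0; 0 0 0 0; 0 0 0 0; 0 0 0 0; 0 0 0 0",
  gripper=1,
  squeeze=30,
)

```text
t: 22.5
tcp_pos: [0.4562, 0.0145, 0.0161]
tool_rot: [0.23, 0.973, 0.0, 0.0]
force: [-0.4, 0.5, 5.1]
finger_gap: 0.744
gripper_force: 32.3
```

Call:
step_arm(
  targets="0 0 -1 0; 0 0 -3 0; 0 0 -6 0; 0 0 -12 0; 0 0 -20 0; 0 0 -30 0; 0 0 -45 0; 0 0 -65 0; 0 0 -85 0; 0 0 -95 0; 0 0 -95 0; 0 0 -95 0",
)

```text
t: 23.7
tcp_pos: [0.4559, 0.0145, 0.1106]
tool_rot: [0.23, 0.973, -0.0, 0.0]
force: [-0.1, 0.7, -1.8]
finger_gap: 0.735
gripper_force: 33.2
```

```bash
python3 held.py square_lid .109 .4565 .0137 -.46;  python3 held.py oblong_lid .0 .4625 .009 -.48; python3 m.py | grep square_jar; for a in 110.5 20.5; do python3 go.py 452.5 204.5 110 $a; done
```

```text
scene 0.71 411 [ 0.4567  0.0107 -0.2746  0.8071]
scene 0.96 813 [ 0.4664  0.0089 -0.475   0.8875]
square_jar ['scene'] [0.452  0.2054 0.4081 0.9335]
square_jar ['scene'] [0.452  0.2054 0.4081 0.9335]
shift [ 88.1 168.4   0.6] turn -47.06 | now [456.   14.5 110.6] ydeg 63.4 tilt [-0. -0. -1.] F [ 0.4  0.3 -1.1] gap 0.735 grip 33.2 q6 -1.32 t 25.0
shift [ 88.1 168.4   0.6] turn 42.94 | now [456.   14.5 110.6] ydeg 63.4 tilt [-0. -0. -1.] F [ 0.4  0.3 -1.1] gap 0.735 grip 33.2 q6 -1.32 t 25.0
```

```bash
cat > rect.py <<'E'
# bright top face in the plane z -> fitted rectangle
from h import *
def rectify(n,im,X,z,w=.1,s=4000):
    g=np.array([[X[0]-w,X[1]-w,z],[X[0]+w,X[1]-w,z],[X[0]+w,X[1]+w,z],[X[0]-w,X[1]+w,z]])
    N=int(2*w*s); H=cv2.getPerspectiveTransform(proj(n,g).astype(np.float32),np.float32([[0,0],[N,0],[N,N],[0,N]]))
    return cv2.warpPerspective(im,H,(N,N),flags=cv2.INTER_CUBIC)
def rect(n,im,X,z,thr,w=.1,s=4000):
    r=rectify(n,cv2.cvtColor(im,cv2.COLOR_RGB2GRAY),X,z,w,s); m=(r>thr).astype(np.uint8)
    l=cv2.connectedComponentsWithStats(m); k=1+np.argmax(l[2][1:,4]); c=cv2.findContours((l[1]==k).astype(np.uint8),0,2)[0][0]
    (cx,cy),(a,b),t=cv2.minAreaRect(c)
    return np.round([X[0]-w+cx/s,X[1]-w+cy/s,a/s,b/s,t],4)
E
python3 - <<'E'
from rect import *
im={"scene":manip.snapshot("scene"),"top":cv2.resize(cv2.imread("pics/top0.png")[:,:,::-1],(512,384),interpolation=cv2.INTER_AREA)}
sc=cv2.resize(cv2.imread("pics/scene0.png")[:,:,::-1],(512,384),interpolation=cv2.INTER_AREA)
for n,i in (("scene",im["scene"]),("scene",sc),("top",im["top"])):
    for thr in(175,190,205):
        print(n,thr,"sq",rect(n,i,(.4525,.2045),.052,thr,.055),"ob",rect(n,i,(.6367,.1327),.046,thr,.085))
E
```

```text
scene 175 sq [ 0.4532  0.2055  0.0649  0.0655 19.7595] ob [6.38100e-01 1.33800e-01 7.10000e-02 1.16700e-01 7.75741e+01]
scene 190 sq [ 0.4531  0.2054  0.0634  0.064  19.5583] ob [6.38000e-01 1.34000e-01 6.94000e-02 1.15400e-01 7.68094e+01]
scene 205 sq [ 0.4532  0.2053  0.0612  0.0622 20.2249] ob [6.38000e-01 1.34100e-01 6.76000e-02 1.13600e-01 7.66513e+01]
scene 175 sq [ 0.453   0.2055  0.0659  0.0652 18.8636] ob [6.37700e-01 1.33900e-01 7.09000e-02 1.17600e-01 7.72672e+01]
scene 190 sq [ 0.4531  0.2054  0.0639  0.0637 19.0256] ob [6.37700e-01 1.33900e-01 6.96000e-02 1.15800e-01 7.73475e+01]
scene 205 sq [ 0.453   0.2055  0.0618  0.0614 18.8636] ob [6.37800e-01 1.33900e-01 6.79000e-02 1.14000e-01 7.73972e+01]
top 175 sq [ 0.451   0.2022  0.0641  0.0645 19.0935] ob [6.36400e-01 1.30800e-01 7.09000e-02 1.16200e-01 7.72488e+01]
top 190 sq [ 0.4511  0.2023  0.0633  0.0635 18.9246] ob [6.36500e-01 1.30900e-01 6.98000e-02 1.15400e-01 7.72425e+01]
top 205 sq [ 0.4511  0.2025  0.0626  0.0625 18.699 ] ob [6.36500e-01 1.31000e-01 6.86000e-02 1.14400e-01 7.70424e+01]
```

Call:
step_arm(
  targets="5 9 0 2; 14 26 0 8; 25 48 0 14; 37 71 0 20; 49 94 0 26; 61 117 0 32; 72 138 0 37; 81 155 0 41; 86 165 4 43.5; 88 168 10 44.4; 88 168 10 44.4; 88 168 10 44.4",
)

```text
t: 26.25
tcp_pos: [0.4521, 0.2036, 0.1002]
tool_rot: [0.58, 0.814, -0.0, -0.0]
force: [-0.2, 0.1, -0.9]
finger_gap: 0.734
gripper_force: 33.2
```

Call:
step_arm(
  targets="0 0 0 0; 0 0 0 0",
)

```text
t: 26.45
tcp_pos: [0.4527, 0.2035, 0.1007]
tool_rot: [0.581, 0.814, 0.0, 0.0]
force: [0.3, -0.2, -1.1]
finger_gap: 0.733
gripper_force: 33.2
```

```bash
python3 go.py 452.4 204.3 48.1 19; python3 held.py oblong_lid .0 .4625 .009 -.48
python3 - <<'E'
from rect import *
for n in("scene","top"):
    i=manip.snapshot(n)
    for thr in(120,135,150,165): print(n,thr,rect(n,i,(.463,.009),.014,thr,.08))
E
```

```text
shift [ 0.8  0.  52.6] turn -0.01 | now [452.7 203.5 100.7] ydeg 19.0 tilt [-0.  0. -1.] F [ 0.3 -0.2 -1.1] gap 0.733 grip 33.2 q6 -0.13 t 26.4
scene 0.94 845 [ 0.4645  0.0091 -0.4823  0.9443]
top 0.74 818 [ 0.4643  0.0084 -0.4991  0.935 ]
scene 120 [4.64800e-01 1.02000e-02 6.77000e-02 1.13600e-01 6.18301e+01]
scene 135 [4.64700e-01 1.03000e-02 6.56000e-02 1.10600e-01 6.19439e+01]
scene 150 [4.64600e-01 1.02000e-02 6.30000e-02 1.08100e-01 6.15948e+01]
scene 165 [4.64600e-01 1.01000e-02 6.03000e-02 1.05000e-01 6.18375e+01]
top 120 [4.63600e-01 7.60000e-03 7.12000e-02 1.14400e-01 6.18507e+01]
top 135 [4.63700e-01 7.60000e-03 7.00000e-02 1.13500e-01 6.19944e+01]
top 150 [4.6370e-01 7.4000e-03 6.8800e-02 1.1260e-01 6.2005e+01]
top 165 [4.63700e-01 7.30000e-03 6.75000e-02 1.11800e-01 6.20154e+01]
```

Oblong lid: centre (464.2, 8.9), grip axis 61.9°. Now I lower the square lid and check it.

Call:
step_arm(
  targets="0.5 0 12 0; 0.8 0 26 0; 0.8 0 36 0; 0.8 0 42 0; 0.8 0 46 0; 0.8 0 48 0; 0.8 0 49 0; 0.8 0 49 0",
)

```text
t: 27.55
tcp_pos: [0.4524, 0.2049, 0.0517]
tool_rot: [0.58, 0.814, 0.0, 0.0]
force: [-0.0, -0.5, -1.3]
finger_gap: 0.735
gripper_force: 33.2
```

```bash
python3 go.py 452.4 204.3 48 19; python3 look.py l4.png .4525 .2045 .06 24
```

```text
shift [-0.6 -0.2  3.7] turn 0.04 | now [452.4 204.9  51.7] ydeg 19.0 tilt [-0.  0. -1.] F [-0.  -0.5 -1.3] gap 0.735 grip 33.2 q6 -0.13 t 27.6
```

View pics/l4.png

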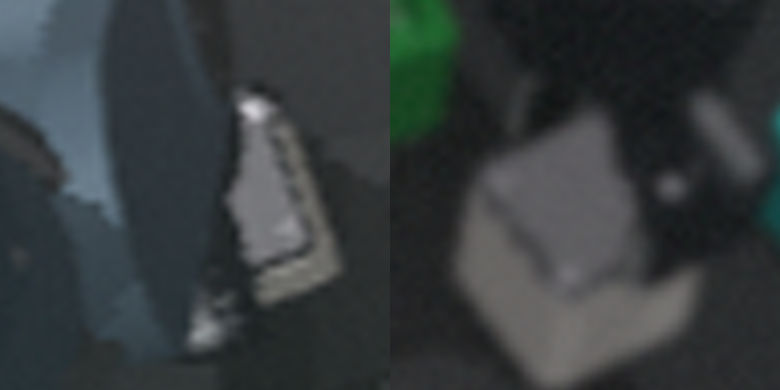

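The lid lines up over the jar with its edges parallel to the rim, so I lower the last 4 mm.

Call:
step_arm(
  targets="-0.4 0 1 0; -0.4 0 2 0; -0.4 0 2.6 0; -0.4 0 3.2 0; -0.4 0 3.7 0; -0.4 0 4.1 0; -0.4 0 4.1 0",
)

```text
t: 28.35
tcp_pos: [0.4528, 0.2046, 0.0486]
tool_rot: [0.58, 0.814, 0.001, 0.001]
force: [-1.6, -0.2, 9.5]
finger_gap: 0.736
gripper_force: 34.3
```

Call:
step_arm(
  targets="0 0 -0.3 0; 0 0 -0.3 0; 0 0 -0.3 0; 0 0 -0.3 0; 0 0 -5 0; 0 0 -20 0; 0 0 -45 0; 0 0 -60 0; 0 0 -60 0; 0 0 -60 0",
  gripper=0,
)

```text
t: 29.35
tcp_pos: [0.4523, 0.2045, 0.1076]
tool_rot: [0.58, 0.814, 0.0, 0.0]
force: [-0.2, 0.3, 0.4]
finger_gap: 1.003
gripper_force: 0.0
```

```bash
python3 held.py square_lid .046 .4525 .2045 .33
python3 - <<'E'
from rect import *
i=manip.snapshot("scene")
for thr in(120,135): print(thr,rect("scene",i,(.4525,.2045),.060,thr,.055))
E
python3 go.py 464.1 8.9 60 61.9
```

```text
scene 0.87 409 [0.4527 0.2054 0.3638 0.8792]
top 0.79 248 [0.4546 0.1896 0.903  0.5082]
120 [ 0.4513  0.2208  0.0541  0.0265 18.9111]
135 [ 0.4532  0.2217  0.0462  0.023  18.2629]
shift [-188.8  -51.9   46.7] turn -42.87 | now [451.7 204.3 106.6] ydeg 19.0 tilt [ 0.    -0.002 -1.   ] F [-0.8  1.3 -0.7] gap 1.003 grip 0.0 q6 -0.13 t 29.6
```

Call:
step_arm(
  targets="-25 -7 0 -6; -50 -14 0 -12; -76 -21 0 -18; -102 -28 0 -24; -128 -35 0 -30; -152 -42 8 -36; -172 -47 20 -40; -184 -51 34 -42.5; -188.8 -51.9 44 -42.9; -188.8 -51.9 46.7 -42.9; -188.8 -51.9 46.7 -42.9; -188.8 -51.9 46.7 -42.9",
)

```text
t: 30.8
tcp_pos: [0.4648, 0.0097, 0.0609]
tool_rot: [0.242, 0.97, 0.0, -0.0]
force: [-0.1, 0.1, 1.0]
finger_gap: 0.998
gripper_force: 0.0
```

```bash
python3 go.py 464.1 8.9 0.5 61.9
```

```text
shift [ 0.2 -1.1 60.4] turn 0.07 | now [464.8   9.7  60.9] ydeg 62.0 tilt [ 0.  0. -1.] F [-0.1  0.1  1. ] gap 0.998 grip 0.0 q6 -1.3 t 30.8
```

Call:
step_arm(
  targets="0 -1 12 0; 0 -1 26 0; 0 -1 38 0; 0 -1 48 0; 0 -1 54 0; 0 -1 57 0; 0 -1 59 0; 0 -1 60.2 0; 0 -1 60.2 0; 0 -1 60.2 0",
)

```text
t: 31.8
tcp_pos: [0.4645, 0.0081, 0.0008]
tool_rot: [0.242, 0.97, -0.0, 0.0]
force: [-0.3, -0.5, -0.4]
finger_gap: 1.001
gripper_force: 0.0
```

Call:
step_arm(
  targets="0 0 0 0; 0 0 0 0; 0 0 0 0; 0 0 0 0; 0 0 0 0; 0 0 0 0; 0 0 0 0",
  gripper=1,
  squeeze=40,
)

```text
t: 32.5
tcp_pos: [0.4645, 0.0081, 0.0012]
tool_rot: [0.242, 0.97, -0.0, 0.0]
force: [-0.3, -0.4, 5.4]
finger_gap: 0.801
gripper_force: 44.0
```

Call:
step_arm(
  targets="0 0 -1 0; 0 0 -3 0; 0 0 -6 0; 0 0 -12 0; 0 0 -20 0; 0 0 -30 0; 0 0 -45 0; 0 0 -65 0; 0 0 -85 0; 0 0 -95 0; 0 0 -95 0; 0 0 -95 0",
)

```text
t: 33.7
tcp_pos: [0.4642, 0.0082, 0.0956]
tool_rot: [0.242, 0.97, 0.0, 0.0]
force: [-0.6, 1.0, -1.8]
finger_gap: 0.799
gripper_force: 45.5
```

```bash
python3 go.py 637.2 132.6 95 77.3;  python3 look.py l5.png .462 .01 .1 28
```

```text
shift [-94.2 191.1   0.6] turn -15.36 | now [464.2   8.2  95.6] ydeg 61.9 tilt [-0.  0. -1.] F [-0.6  1.  -1.8] gap 0.799 grip 45.5 q6 -1.3 t 33.7
```

View pics/l5.png

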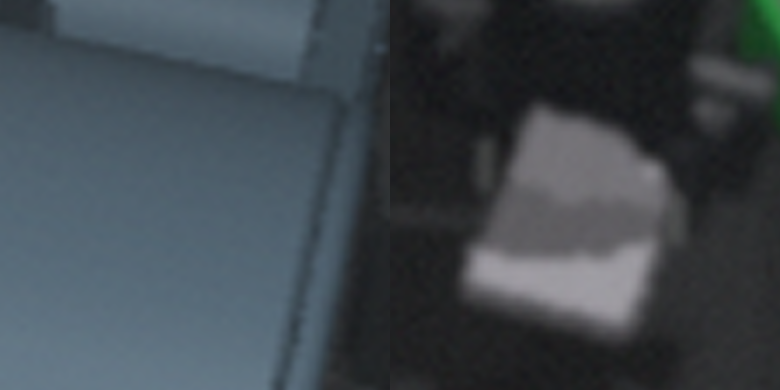

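Call:
step_arm(
  targets="-5 10 0 -1; -14 29 0 -3; -25 50 0 -5; -36 73 0 -7; -47 96 0 -9; -58 119 0 -11; -70 142 0 -13; -80 163 0 -14.5; -88 179 4 -15.4; -93 189 8 -15.4; -94.7 191 10 -15.4; -94.7 191 10 -15.4",
)

```text
t: 35.0
tcp_pos: [0.6369, 0.1323, 0.0843]
tool_rot: [0.11, 0.994, -0.0, -0.001]
force: [0.5, -0.2, -1.1]
finger_gap: 0.798
gripper_force: 45.5
```

Call:
step_arm(
  targets="0 0 0 0; 0 0 0 0; 0 0 0 0",
)

```text
t: 35.3
tcp_pos: [0.6374, 0.1317, 0.0858]
tool_rot: [0.111, 0.994, -0.0, -0.0]
force: [0.5, -0.0, -1.7]
finger_gap: 0.8
gripper_force: 45.5
```

```bash
python3 go.py 637.6 132.4 41.2 77.3
```

```text
shift [-0.   0.7 44.6] turn -0.0 | now [637.4 131.7  85.8] ydeg 77.3 tilt [ 0. -0. -1.] F [ 0.5 -0.  -1.7] gap 0.8 grip 45.5 q6 -1.32 t 35.3
```

Call:
step_arm(
  targets="0 0.4 10 0; 0 0.6 22 0; 0 0.6 31 0; 0 0.6 37 0; 0 0.6 40 0; 0 0.6 41 0; 0 0.6 41 0; 0 0.6 41 0",
)

```text
t: 36.1
tcp_pos: [0.6383, 0.1328, 0.045]
tool_rot: [0.11, 0.994, 0.0, 0.0]
force: [0.4, -0.2, -1.6]
finger_gap: 0.802
gripper_force: 45.5
```

```bash
python3 go.py 637.6 132.4 41.2 77.3;  python3 look.py l6.png .637 .132 .05 32
```

```text
shift [ 0.6 -0.5  3.8] turn 0.04 | now [638.3 132.8  45. ] ydeg 77.3 tilt [-0.001  0.    -1.   ] F [ 0.4 -0.2 -1.6] gap 0.802 grip 45.5 q6 -1.32 t 36.1
```

View pics/l6.png

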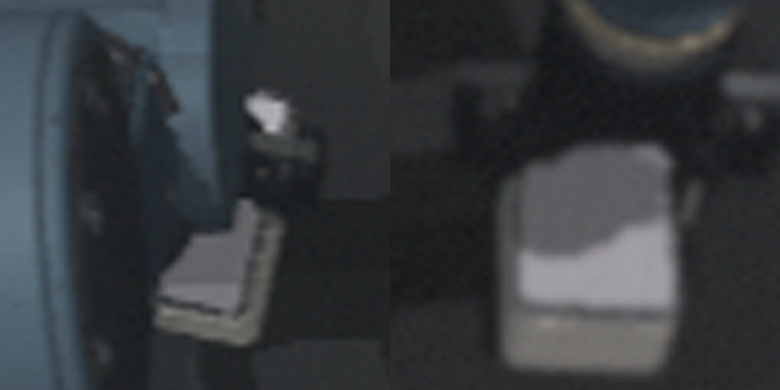

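Call:
step_arm(
  targets="0.4 -0.6 1 0; 0.4 -0.6 2 0; 0.4 -0.6 2.7 0; 0.4 -0.6 3.3 0; 0.4 -0.6 3.7 0; 0.4 -0.6 4 0; 0.4 -0.6 4 0",
)

```text
t: 36.9
tcp_pos: [0.6376, 0.1324, 0.0413]
tool_rot: [0.11, 0.994, 0.0, 0.0]
force: [0.2, -0.4, 4.5]
finger_gap: 0.799
gripper_force: 46.1
```

Call:
step_arm(
  targets="0 0 0 0; 0 0 0 0; 0 0 0 0; 0 0 0 0; 0 0 -5 0; 0 0 -20 0; 0 0 -45 0; 0 0 -75 0; 0 0 -100 0; 0 0 -110 0",
  gripper=0,
)

```text
t: 37.9
tcp_pos: [0.6395, 0.1324, 0.1549]
tool_rot: [0.11, 0.994, 0.001, 0.003]
force: [0.8, -0.9, 1.7]
finger_gap: 1.001
gripper_force: 0.0
```

Call:
step_arm(
  targets="30 0 -10 0; 70 0 -20 0; 110 0 -20 0; 150 0 -20 0; 190 0 -20 0; 220 0 -20 0; 220 0 -20 0; 220 0 -20 0",
)

```text
t: 38.7
tcp_pos: [0.4228, 0.1807, 0.171]
tool_rot: [0.11, 0.994, 0.0, 0.001]
force: [0.3, -0.5, -0.8]
finger_gap: 0.998
gripper_force: 0.0
```

```bash
python3 held.py oblong_lid .04 .637 .1325 -.22
python3 - <<'E'
from ov import *
n="scene"; im=cv2.resize(manip.snapshot(n),None,fx=6,fy=6,interpolation=cv2.INTER_CUBIC)
c=[cv2.resize(crop(im,n,X,24),(390,290 if 0 else 290)) for X in((.637,.1325,.04),(.4525,.2045,.04),(.463,-.225,.04),(.631,-.136,.04))]
save("fin.png",np.vstack([np.hstack(c[:2]),np.hstack(c[2:])]))
E
```

```text
scene 0.63 1086 [ 0.6369  0.1328 -0.2334  0.9726]
top 0.95 881 [ 0.6364  0.131  -0.2304  0.9517]
```

View pics/fin.png

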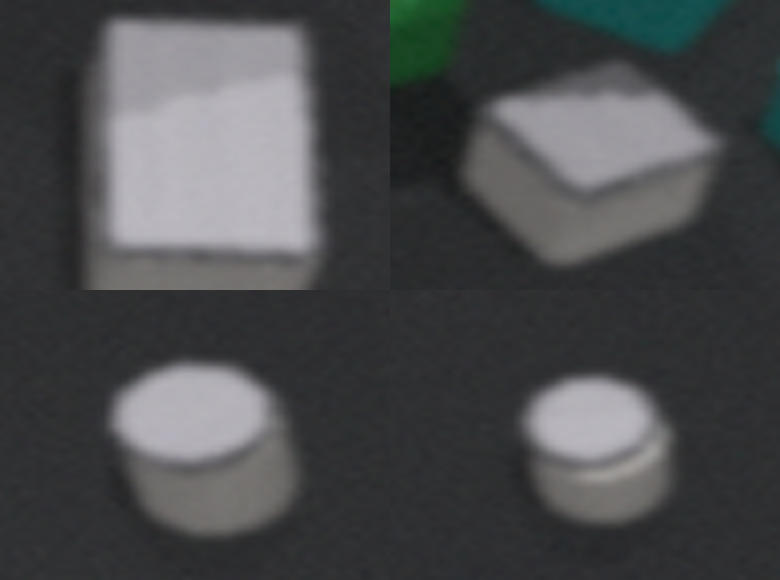

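Run:
```python
from rect import *
for n in("scene","top"):
    o=cv2.resize(cv2.imread(f"pics/{n}0.png")[:,:,::-1],(512,384),interpolation=cv2.INTER_AREA); i=manip.snapshot(n)
    for nm,X,h in(("small",(.631,-.136),.048),("large",(.463,-.225),.056),("sq",(.4525,.2045),.052),("obl",(.637,.1325),.046)):
        w=.085 if nm=="obl" else .05
        try: print(n,nm,"jar",rect(n,o,X,h,180,w),"lid",rect(n,i,X,h+.008,125,w))
        except Exception as e: print(n,nm,e)
    if n=="top": a=cv2.resize(i,None,fx=10,fy=10,interpolation=cv2.INTER_CUBIC); A=[a]
    else: b=cv2.resize(i,None,fx=10,fy=10,interpolation=cv2.INTER_CUBIC)
from ov import crop
save("sm.png",np.hstack([crop(a,"top",(.631,-.136,.04),19,10),crop(b,"scene",(.631,-.136,.04),19,10)]))
```

```text
scene small jar [ 6.325e-01 -1.339e-01  4.120e-02  4.250e-02  9.000e+01] lid [ 0.6358 -0.133   0.05    0.0382 18.4349]
scene large jar [ 0.4648 -0.2237  0.0543  0.0534 22.1663] lid [ 0.4644 -0.2248  0.0505  0.0503 26.5651]
scene sq jar [ 0.453   0.2055  0.0652  0.0648 18.8745] lid [ 0.4545  0.2059  0.0544  0.0588 15.4713]
scene obl jar [6.37700e-01 1.33900e-01 7.05000e-02 1.17000e-01 7.72165e+01] lid [6.38100e-01 1.33200e-01 6.66000e-02 1.11100e-01 7.70871e+01]
top small jar [ 6.308e-01 -1.366e-01  4.190e-02  4.150e-02  4.500e+01] lid [ 6.300e-01 -1.381e-01  3.920e-02  3.750e-02  9.000e+01]
top large jar [ 0.463  -0.2272  0.0537  0.0544 33.6901] lid [ 4.6430e-01 -2.2820e-01  5.1400e-02  5.0100e-02  5.5561e+01]
top sq jar [ 0.451   0.2022  0.0639  0.0642 18.9046] lid [4.78200e-01 1.84000e-01 2.20000e-02 1.01000e-02 1.13099e+01]
top obl jar [6.36400e-01 1.30800e-01 7.06000e-02 1.16000e-01 7.72864e+01] lid [6.3670e-01 1.2990e-01 6.9100e-02 1.1200e-01 7.6316e+01]
```

View pics/sm.png

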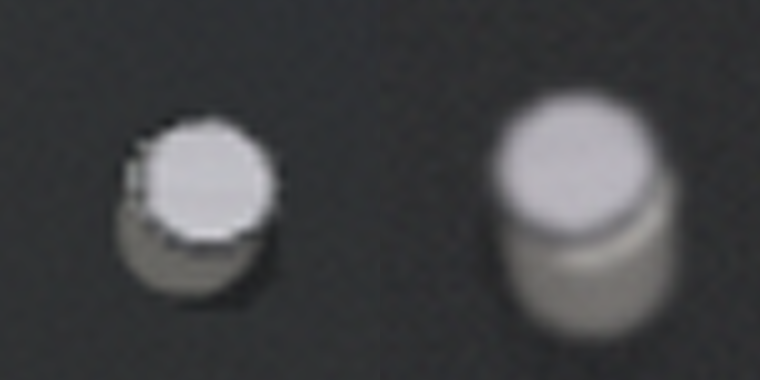

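All four lids are flat on their jars, within about 2 mm of centre and less than the 5 mm plug clearance. I hand the job in.

```bash
python3 -c "
from station import manip; print(manip.sense()['t']); print(manip.sign_off())"
```

```text
39.05
the job is handed in; nothing more can be done
None
```

All four jars are closed with their own lids, seated within about 2 mm of centre with the oblong and square lids lined up with their jars, and the job was handed in at 39 s of the 115 s allowed.

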